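Balance the lamp boom on its stand

TASK

Mount the inspection-lamp boom on its stand. First try its balance: lift it about a finger's breadth off the desk, set it back down flat and let go, then take it again at the point where it hangs level. Lower it into both forks of the tipping red yoke, lamp on the reader's side, so that it lies level there by itself once you let go; never drop the boom or let it tip steeply, and leave the tube rack, strip tube and sample jar where they stand.

Things in the scene. Friction and masses are not known exactly. Their poses are not given: they have to be found in the camera images.
- boom: Lamp boom, a loose rigid bar 515 mm long: a square 16 mm aluminium tube, bare from x = -188 to +204 mm, with a counterweight and a lamp on its ends. Origin on the tube's axis at mid-tube, 22 mm above the desk when lying; x along the tube to the lamp, z up. Mass 0.45 to 0.9 kg. Its balance point is unknown: between x = -30 and +125 mm. Gripped lightly, or far off balance, it tips in the fingers.
- lamp_center (a point): Centre of the white lamp head with a red band, a disc 70 mm across and 44 mm high at the boom's +x end (252 mm from the boom's origin).
- weight_center (a point): Centre of the dark steel counterweight, a cylinder 44 mm across and 40 mm long round the boom's -x end (208 mm from the boom's origin).
- stand: Boom stand fixed to the desk: grey base plate 120 x 110 x 12 mm, steel column, and a steel clevis 42 mm across (black knob on its -y side, to 42 mm from the axis) that carries the red yoke. Origin on the desk under the base plate's centre; z up, x along the yoke towards the reader. The yoke's pivot axis runs along y, 160 mm straight above the origin.
- yoke (a joint): Tip of the red yoke on its friction pivot, rad: 0 level, positive when its end on the reader's side (+x of the stand) is low, stops at -0.2 and 0.2. Found tipped. Friction moment 0.08 N m, no spring: it stays where it is left unless what lies on it is out of balance by more than that (about 10 mm of boom), then it tips to its stop (far off, the boom topples).
- yoke_seat (a point): Where the tube's axis lies when seated, midway between the yoke's two forks; 42 mm from the pivot, so 202 mm above the desk when level. x along the yoke to the reader, z up. Forks: 14 mm long, centred 40 mm either side, U slots 20 mm wide, open and flared at the top, lips 18 mm above this point. Between them 66 mm is free for fingers, down to a 24 mm wide bridge 36 mm below.
- reader: Test-strip reader, a fixed steel, red and blue bench unit 130 x 90 x 54 mm with a red display, beside the stand, about 200 mm from the column on the +x side of the stand. Origin under its centre. The mounted lamp hangs above it.
- rack: White foam tube rack 110 x 150 x 30 mm with a few capped tubes, 66 mm high over all, loose. Origin under its centre. Leave alone.
- strip_tube: White strip tube with a green label, 32 mm across, 85 mm high, loose, upright. Origin under its centre. Leave alone.
- sample_jar: Clear sample jar with a red cap, 48 mm across, 75 mm high, loose, upright. Origin under its centre. Leave alone.

How it is judged:
On the way, in this order (a step that is already met when the one before it is completed fails the run):
1. the boom is lifted on trial: one end or both at least 4 mm off the desk (height (world z) of any of lamp_center, weight_center above 0.026 m), for 0.2 s.
2. the boom is set down flat on the desk again and let go (height (world z) of each of lamp_center, weight_center below 0.0245 m and contact force between boom and the fingers below 0.05 N and linear speed of boom below 0.02 m/s), for 0.2 s.
At the end, for the whole second after the job is handed in: The boom lies in both forks of the yoke (its axis within 4 mm of the seat's height), the lamp on the reader's side, boom and yoke level within 5 degrees, at rest and let go (y of boom in the frame of yoke_seat between -0.012 and 0.012 m and z of boom in the frame of yoke_seat between -0.004 and 0.004 m and angle between the x axis of boom and the x axis of yoke_seat, either way round below 0.07 rad and x of lamp_center in the frame of yoke_seat above 0.08 m and x of weight_center in the frame of yoke_seat below -0.08 m and angle between boom's own z axis and vertical below 0.087 rad and value of joint yoke between -0.087 and 0.087 rad and linear speed of boom below 0.01 m/s and angular speed of boom below 0.05 rad/s); the robot touches nothing.
It fails at once if the boom is dropped: it moves faster than 0.35 m/s while the fingers do not hold it (contact force between boom and the fingers below 0.05 N and linear speed of boom above 0.35 m/s).
It fails at once if the boom tips more than 20 degrees from level (angle between boom's own z axis and vertical above 0.349 rad).
It fails at once if the tube rack is shifted more than 15 mm (distance of rack from where it was at the start of the episode above 0.015 m).
It fails at once if the strip tube is shifted more than 15 mm (distance of strip_tube from where it was at the start of the episode above 0.015 m).
It fails at once if the sample jar is shifted more than 15 mm (distance of sample_jar from where it was at the start of the episode above 0.015 m).
It also fails if it takes over 64 s, if anything falls off the work surface, if the arm or the gripper's body presses on something with over 40 N, if the wrist force passes 120 N, or if a joint passes its speed limit or range.

ROBOT

A 6-joint arm with a two-finger parallel gripper is mounted at the origin on the work surface. World frame = base frame: x ahead of the robot, y to its left, z up, the work surface at z = 0. Lengths are in m, angles in rad, forces in N, time in s.
With the tool pointing down it reaches from about 0.4 to 0.925 m from the base axis. Payload 12.5 kg.
Tool frame: the origin (TCP) lies at the very end of the fingers, on their centre line; the grasp point (between the pads) lies 19 mm behind it; z points along the fingers, y is the line along which they close (so a half turn about z gives the same grasp; the last joint's range is limited). The gripper opens to 95 mm and grips with 3 to 60 N. Pads are 20 mm wide; open, the fingers measure 119 mm over their backs; the gripper's body (75 mm by 180 mm) begins 59 mm behind the grasp point.
Start: joints at [-1.372, 0.491, 1.559, -0, 1.092, -0.106], TCP at [0.188, -0.596, 0.215] pointing down, gripper open.
Joint ranges: [-3.1, 3.1], [-0.84, 2.19], [0.05, 2.79], [-1.13, 4.28], [0.06, 2.93], [-2.69, 2.69]. Speed limits (rad/s): [2.22, 2.22, 2.79, 3.14, 3.14, 3.14].

INTERFACE

Orientations are given as a unit quaternion [w, x, y, z].
In Python, from cell import arm gives the robot as it stands. Calls block until the motion is done:
- arm.move_ptp(position, orientation): joint-space move of the TCP to a pose.
- arm.movel(position, rot=None, rate=0.15, max_force=None): straight line of the TCP; rot=None keeps the orientation; rate is the mean speed in m/s. With max_force (N) it stops when the force on the tool has changed by that much, and returns True; else False.
- arm.goto_joints(angles): joint-space move.
- arm.set_gripper(opening, squeeze=None): finger opening in m; squeeze is the grip in N (None keeps the last); returns when the fingers have stopped.
- arm.dwell(seconds).
- arm.ik(position, orientation): joint angles nearest the present ones, or None.
- arm.get_state(): the state.
- arm.read_camera(name): name is "scene" or "side" or "wrist"; returns a dict with "image" (384x512x3 uint8, blue, green, red), "vfov" (degrees; the focal length in pixels is half the picture's height over the tangent of half this angle, whatever the lens; pixels are square), "cx", "cy" (the principal point, pixels), "pose" (4x4, takes a point from camera to world coordinates). Camera axes: x right, y down, z forward; pixel columns grow to the right and rows downward; lengths in m; the calibration is good to about 2 mm. A picture is of the moment at which its call begins. There is no depth.
A pose or a line that the arm cannot do raises arm.Unreachable and nothing moves.
- arm.job_done(): hands the job in; it is judged then, once.
The state is a dict: "time_s": time; "joint_positions": joint angles; "qd": joint speeds; "joint_efforts": joint torques, N m; "tool_pos": TCP position; "tool_rot": TCP orientation; "contact_force": force on the tool from outside, world axes, zero at the start; "torque": the same for the moment, N m; "width": finger opening in m; "finger_force": force on a finger pad.
Only numpy, scipy, OpenCV 4.12 (cv2) and the standard library are available. Lean on these libraries where they do the work, as an engineer would, in place of code of your own. Each camera call takes 0.05 s, during which the arm holds its last target. There are 200 camera calls.

## Working session

There is one attempt and no reset: what is moved stays moved. The work goes in short steps, each a Python script; the robot and the scene stay as the last script left them, time stands still between calls to the robot, and variables do not carry over. Pictures are saved under pics/ and viewed, at most 10 in all, crops included, and the job is handed in when it is done.

```bash
mkdir -p pics; ls
cat > h.py <<'E'
import numpy as np,cv2
from cell import arm
def save(c,n):
    d=arm.read_camera(c);cv2.imwrite(f'pics/{n}.png',d['image']);np.savez(f'pics/{n}.npz',**d);return d
def ray(n,u,v):
    d=np.load(f'pics/{n}.npz');f=192/np.tan(np.radians(float(d['vfov']))/2);P=d['pose']
    r=P[:3,:3]@np.array([(u-d['cx'])/f,(v-d['cy'])/f,1]);return P[:3,3],r
def onz(n,u,v,z):
    o,r=ray(n,u,v);return o+r*(z-o[2])/r[2]
def proj(n,p):
    d=np.load(f'pics/{n}.npz');f=192/np.tan(np.radians(float(d['vfov']))/2);P=d['pose']
    q=P[:3,:3].T@(np.array(p)-P[:3,3]);return np.array([d['cx']+f*q[0]/q[2],d['cy']+f*q[1]/q[2]])
E
python3 - <<'E'
from h import *
for c in ['scene','side','wrist']:
    d=save(c,c+'0');print(c,d['vfov'],d['cx'],d['cy'],np.round(d['pose'],3).tolist())
a=cv2.imread('pics/scene0.png');b=cv2.imread('pics/side0.png')
cv2.imwrite('pics/s0.png',cv2.resize(a,(800,600)));cv2.imwrite('pics/d0.png',cv2.resize(b,(800,600)))
s=arm.get_state();print(s['time_s'],s['tool_rot'],s['width'])
E
```

```text
pics
scene 47.67681040421083 251.65350048203058 197.42693285533014 [[-0.707, 0.461, -0.537, 1.229], [0.708, 0.464, -0.533, 0.6], [0.004, -0.756, -0.654, 0.875], [0.0, 0.0, 0.0, 1.0]]
side 44.64321185567985 254.26270454282547 191.08122462971306 [[-0.91, -0.246, 0.334, 0.267], [-0.415, 0.537, -0.735, 0.753], [0.001, -0.807, -0.59, 0.775], [0.0, 0.0, 0.0, 1.0]]
wrist 69.68830950628981 252.4193710671498 188.2040454572787 [[0.3, -0.917, -0.264, 0.263], [-0.954, -0.288, -0.082, -0.573], [-0.001, 0.277, -0.961, 0.383], [0.0, 0.0, 0.0, 1.0]]
0.15 [-4.13287521e-04  9.88412347e-01  1.51792167e-01 -7.73653165e-06] 0.09518606209726202
```

View pics/s0.png

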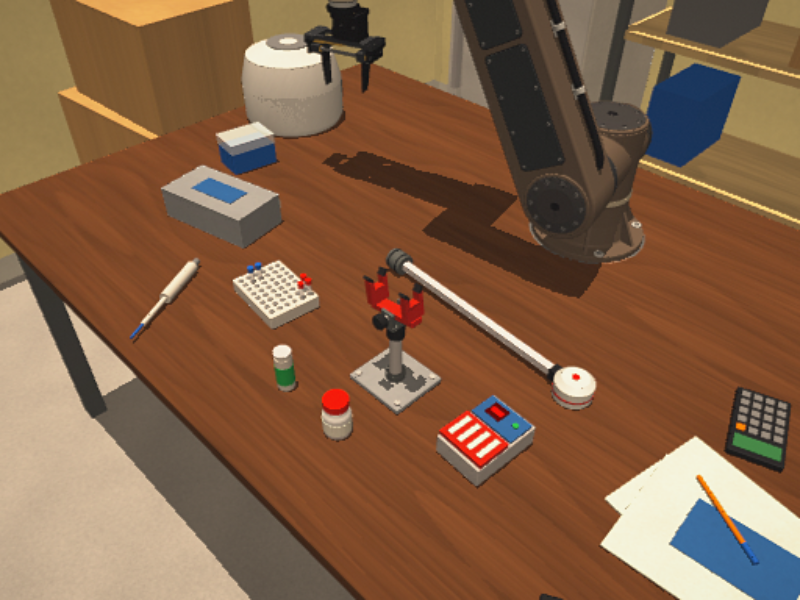

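View pics/d0.png

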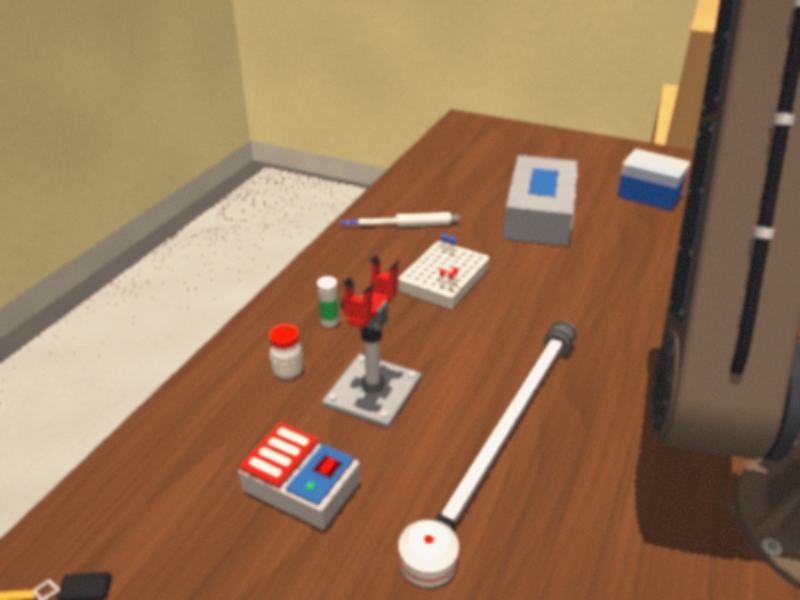

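The scene view shows the lamp dot at (576,376), the weight at (399,262) and the base-plate corners at (396,346), (440,379), (398,410), (351,377), all in the 800-px picture. The side view shows the lamp dot at (429,539) and the weight at (563,337). The yoke stands above the plate with the rack, tube and jar on its far side.

Run:
```python
from h import *
k=512/800
def P(n,l,z): return np.array([onz(n,u*k,v*k,z) for u,v in l])
for n,lamp,w,c,r in [('scene0',(576,376),(399,262),[(396,346),(440,379),(398,410),(351,377)],[(491,398),(534,433),(479,471),(438,436)]),('side0',(429,539),(563,337),[(361,354),(421,376),(388,422),(325,403)],[(281,424),(358,463),(321,513),(241,469)])]:
    L=P(n,[lamp],.044)[0];W=P(n,[w],.024)[0];C=P(n,c,.012);
    R=P(n,r,.054)
    print(n,'L',L.round(3),'W',W.round(3),np.linalg.norm((L-W)[:2]).round(3),'ang',np.degrees(np.arctan2(*(L-W)[1::-1])).round(1))
    print(' plate',C[:,:2].round(3).tolist(),C.mean(0).round(3),'reader',R.mean(0).round(3))
a=cv2.imread('pics/scene0.png')[150:220,215:295];b=cv2.imread('pics/side0.png')[150:220,200:280]
cv2.imwrite('pics/y.png',cv2.resize(np.hstack([a,b]),(800,350),interpolation=cv2.INTER_CUBIC))
```

```text
scene0 L [0.451 0.263 0.044] W [ 0.417 -0.189  0.024] 0.453 ang 85.7
 plate [[0.591, -0.025], [0.595, 0.087], [0.697, 0.085], [0.701, -0.026]] [0.646 0.03  0.012] reader [0.661 0.237 0.054]
side0 L [0.45  0.261 0.044] W [ 0.404 -0.197  0.024] 0.461 ang 84.3
 plate [[0.689, -0.035], [0.582, -0.027], [0.586, 0.083], [0.688, 0.086]] [0.636 0.027 0.012] reader [0.638 0.236 0.054]
```

View pics/y.png

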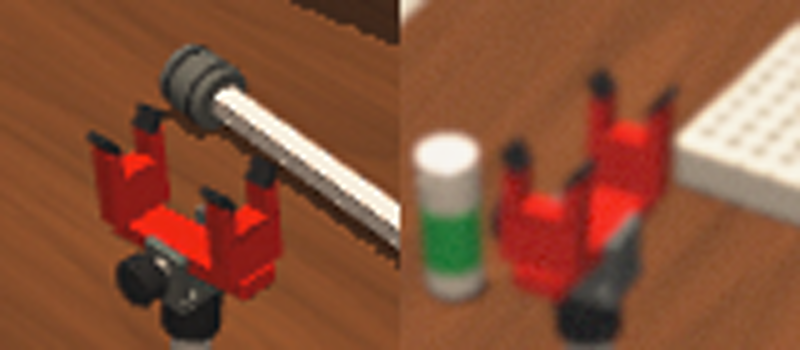

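The crop shows both forks clear. The yoke runs roughly along world Y, and the knob is on the far side. I'll take close looks from the wrist camera at the yoke and the boom.

```bash
cat >> h.py <<'E'
def q(th):
    t=np.radians(th)/2;return [0,float(np.cos(t)),float(np.sin(t)),0]
E
python3 - <<'E'
from h import *
arm.move_ptp([0.64,-0.07,0.31],q(90));save('wrist','w1')
arm.move_ptp([0.432,-0.02,0.20],q(85));save('wrist','w2')
a=cv2.imread('pics/w1.png');b=cv2.imread('pics/w2.png')
cv2.imwrite('pics/w12.png',np.vstack([cv2.resize(x,(800,600))[:,:] for x in (a,)]))
cv2.imwrite('pics/w22.png',cv2.resize(b,(800,600)))
s=arm.get_state();print(s['time_s'],s['contact_force'],s['torque'],s['joint_positions'])
E
```

```text
3.6833 [ 0.89272449 -0.44089859  0.8720333 ] [-3.19180554e-02 -7.97751513e-02  8.41289118e-05] [-1.99648683e-01  2.38402284e-01  2.02102360e+00  2.20372765e-05
  8.80323582e-01 -1.12193470e-01]
```

View pics/w12.png

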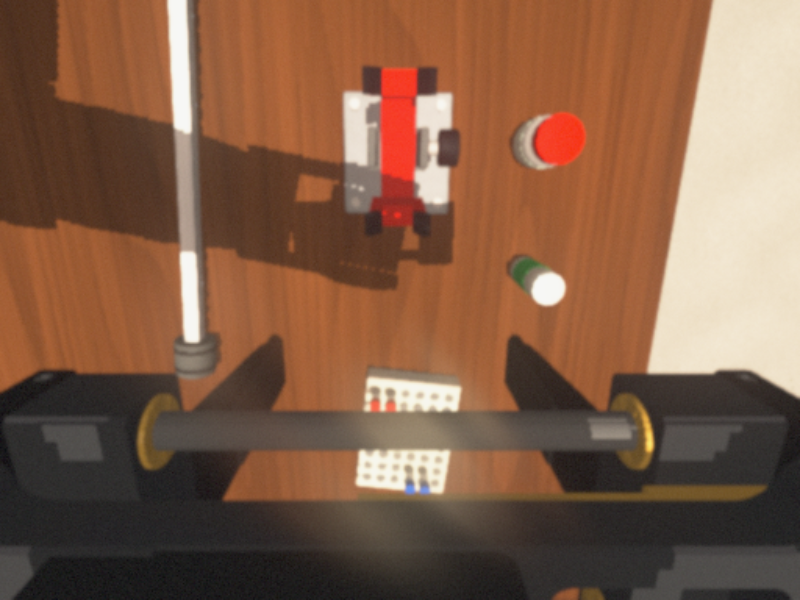

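View pics/w22.png

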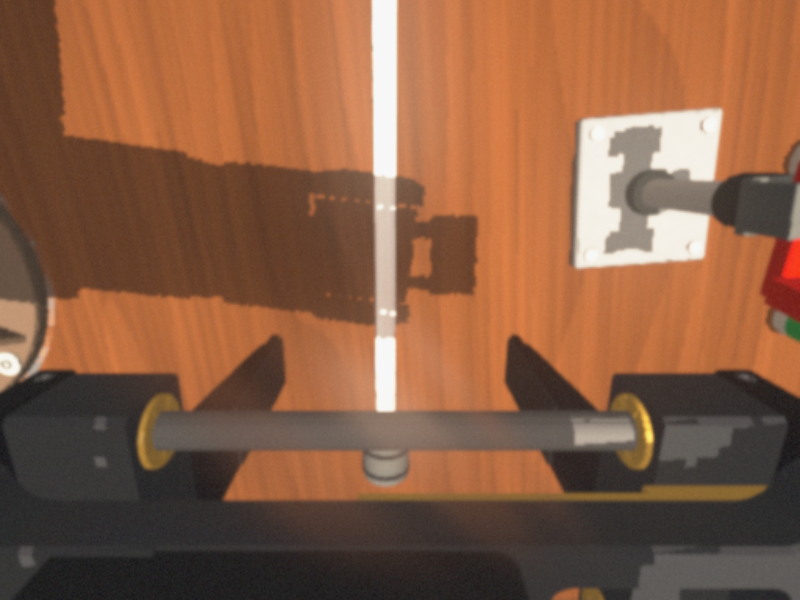

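The first picture shows the fork lips at about (372,80)/(427,80) on the reader side and (374,223)/(422,223) on the other. The reader side looks higher. The second shows the tube's centre line running from (384,0) to (385.5,400).

Run:
```python
from h import *
k=512/800
for z1,z2 in [(.228,.212),(.212,.228)]:
    A=[onz('w1',u*k,v*k,z) for u,v,z in [(372,80,z1),(427,80,z1),(374,223,z2),(422,223,z2)]]
    print([a[:2].round(4).tolist() for a in A],'sep',(A[1]-A[0])[0].round(4),(A[3]-A[2])[0].round(4),'len',(A[0]-A[2])[1].round(4),np.mean(A,0).round(4))
print('plate',[onz('w1',u*k,v*k,.012)[:2].round(4).tolist() for u,v in [(344,93),(452,93),(345,213),(450,213)]])
print('plate2',[onz('w2',u*k,v*k,.012)[:2].round(4).tolist() for u,v in [(580,119),(721,109),(574,268),(704,258)]])
for n,l in [('w2',[(384,0),(385.5,400)]),('w1',[(179,0),(193,330)])]:
    a,b=[onz(n,u*k,v*k,.030) for u,v in l];d=a-b
    print('boom',a.round(4),b.round(4),np.degrees(np.arctan2(d[1],d[0])).round(2))
print('weight w1',onz('w1',195*k,355*k,.04).round(4),onz('w1',195*k,333*k,.04).round(4),'w2',onz('w2',386*k,452*k,.044).round(4),onz('w2',386*k,485*k,.022).round(4))
```

```text
[[0.6293, 0.0531], [0.6584, 0.0531], [0.6285, -0.0241], [0.658, -0.0241]] sep 0.0292 0.0295 len 0.0772 [0.6436 0.0145 0.22  ]
[[0.6285, 0.0561], [0.6596, 0.056], [0.6292, -0.0222], [0.657, -0.0222]] sep 0.031 0.0278 len 0.0782 [0.6436 0.0169 0.22  ]
plate [[0.5912, 0.0808], [0.6985, 0.0806], [0.5882, -0.037], [0.7006, -0.0372]]
plate2 [[0.5883, 0.0824], [0.6963, 0.0801], [0.5869, -0.0359], [0.6962, -0.0369]]
boom [0.4445 0.1695 0.03  ] [ 0.4168 -0.1365  0.03  ] 84.83
boom [0.4463 0.1555 0.03  ] [ 0.4172 -0.1632  0.03  ] 84.77
weight w1 [ 0.4205 -0.1889  0.04  ] [ 0.4239 -0.1629  0.04  ] w2 [ 0.4134 -0.1796  0.044 ] [ 0.4081 -0.2324  0.022 ]
```

```bash
cat >> h.py <<'E'
def ft(n=8):
    r=[]
    for _ in range(n):
        arm.dwell(.05);s=arm.get_state();r.append(np.r_[s['contact_force'],s['torque']])
    return np.mean(r,0)
U=np.array([.0906,.9959,0])
E
python3 - <<'E'
from h import *
p=np.array([.4358,.058,.05])
arm.move_ptp((p+[0,0,.05]).tolist(),q(84.8));arm.set_gripper(.06)
print(arm.movel([p[0],p[1],.004],rate=.1,max_force=8))
b=ft();arm.set_gripper(0,60);s=arm.get_state();print('w',s['width'],s['finger_force'],s['tool_pos']);b2=ft()
arm.movel([p[0],p[1],.016],rate=.04);a=ft()
np.set_printoptions(suppress=True,precision=4)
print(b,b2,a,a-b,sep='\n');print(arm.get_state()['time_s'])
save('scene','t1');save('side','t1s')
E
```

```text
False
w 0.015667609163041298 60.000556111335754 [0.43500076 0.05802548 0.00393738]
[ 0.267   0.1021  0.0408 -0.0286 -0.1036  0.0123]
[-3.831  -0.0635  1.1527 -0.0264  0.6659  0.0949]
[-0.5105 -0.0248 -5.2443 -0.1066 -0.0901  0.0044]
[-0.7775 -0.1269 -5.2851 -0.0781  0.0135 -0.0079]
8.575
```

Run:
```python
from h import *
np.set_printoptions(suppress=True,precision=4)
s=arm.get_state()['tool_pos']
arm.movel([s[0],s[1],.0037],rate=.03);arm.dwell(.2);arm.set_gripper(.045);arm.dwell(.5)
p=np.array(s)+.0148*U
arm.movel([p[0],p[1],.004],rate=.05);b=ft();arm.set_gripper(0,60)
for z in (.02,.06):
    arm.movel([p[0],p[1],z],rate=.05);arm.dwell(.2);a=ft()-b;print(z,a,a[3]/a[2])
save('scene','t2');save('side','t2s')
k=[cv2.resize(cv2.imread(f'pics/{n}.png')[y:y+160,x:x+200],(400,320),interpolation=3) for n,x,y in [('t1',215,130),('t2',215,120),('t1s',210,190),('t2s',210,190)]]
cv2.imwrite('pics/t.png',np.vstack([np.hstack(k[:2]),np.hstack(k[2:])])[:600]);print(arm.get_state()['time_s'])
```

```text
0.02 [-0.1151 -0.1607 -5.0682  0.0149 -0.0054 -0.0255] -0.002934420086696562
0.06 [ 0.3074 -0.1609 -4.867   0.0253 -0.0019 -0.0116] -0.005208377301955334
14.8083
```

View pics/t.png

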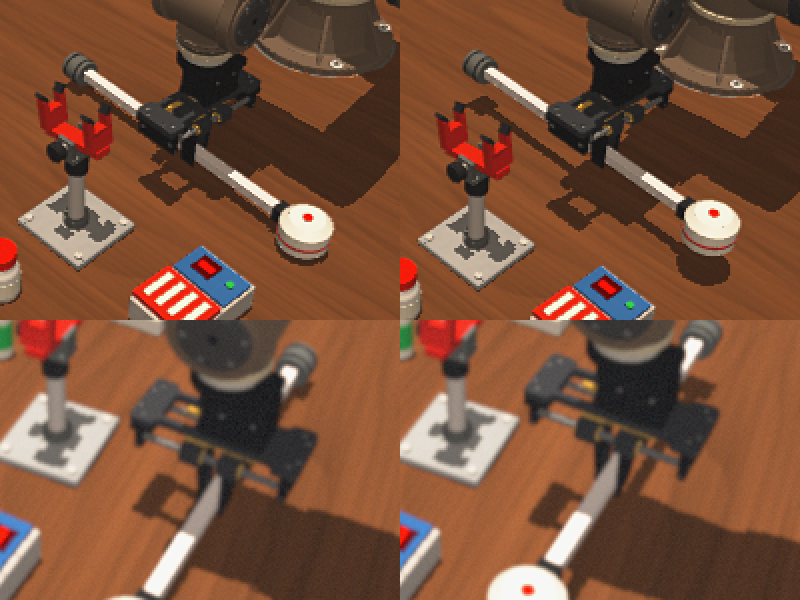

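The boom hangs level in the grip, and its balance point is within about 3 mm of the fingers. I'll carry it over the yoke.

Run:
```python
from h import *
s=arm.get_state()['tool_pos']
arm.movel([s[0],s[1],.265],rate=.15)
arm.movel([.6435,.026,.265],rot=q(90),rate=.1)
arm.movel([.6435,.026,.236],rate=.08);arm.dwell(.2)
save('scene','u1');save('side','u1s');save('wrist','u1w')
k=[cv2.resize(cv2.imread('pics/u1.png')[110:270,190:390],(400,320),interpolation=3),cv2.resize(cv2.imread('pics/u1s.png')[110:270,150:350],(400,320),interpolation=3)]
w=cv2.imread('pics/u1w.png')[0:270,100:500]
cv2.imwrite('pics/u.png',np.vstack([np.hstack(k),cv2.resize(w,(800,540))[:280]]));print(arm.get_state()['time_s'],arm.get_state()['tool_pos'])
```

```text
19.4583 [0.64357628 0.026019   0.23628908]
```

View pics/u.png

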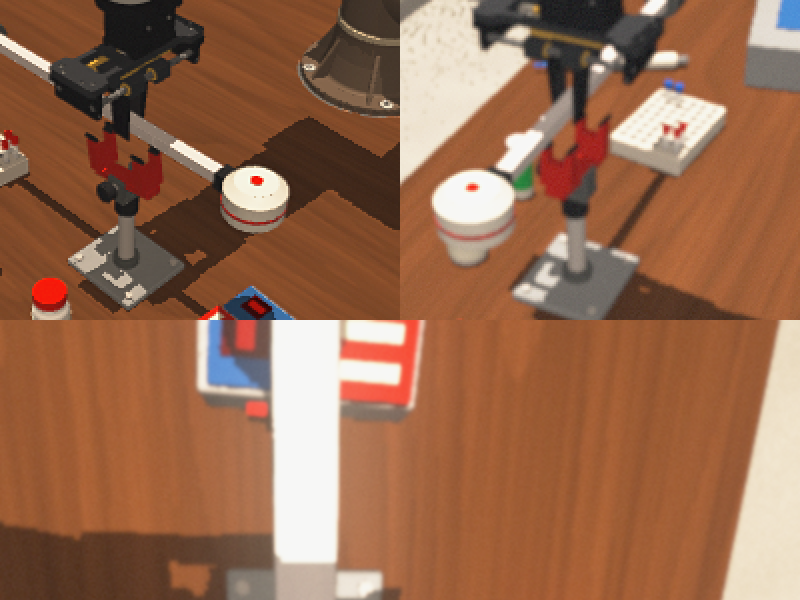

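The boom is level and lies just above and along both forks. Next I'll lower it with a force guard.

Run:
```python
from h import *
np.set_printoptions(suppress=True,precision=3)
b=ft(4)
for z in (.212,.198,.186):
    r=arm.movel([.6435,.026,z],rate=.04,max_force=15);print(z,r,arm.get_state()['tool_pos'][2],ft(4)-b)
    if r: break
save('scene','v1');save('side','v1s');save('wrist','v1w')
k=[cv2.resize(cv2.imread('pics/v1.png')[110:270,190:390],(400,320),interpolation=3),cv2.resize(cv2.imread('pics/v1s.png')[110:270,150:350],(400,320),interpolation=3)]
w=cv2.imread('pics/v1w.png')[100:370,100:500]
cv2.imwrite('pics/v.png',np.vstack([np.hstack(k),cv2.resize(w,(800,540))[:280]]));print(arm.get_state()['time_s'])
```

```text
0.212 False 0.21213613840000456 [ 0.115  0.073  0.122  0.028  0.009 -0.028]
0.198 False 0.1977361894556084 [ 0.006 -0.112 -0.057  0.045  0.021 -0.036]
0.186 False 0.1856775851650238 [-1.19   0.669  1.755  0.303  0.153 -0.077]
22.1083
```

View pics/v.png

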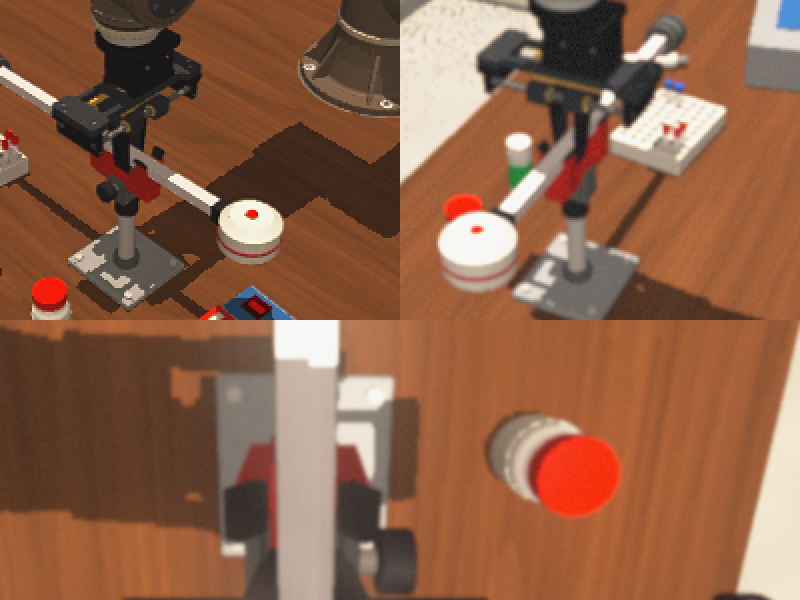

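The tube is in both slots and has started to level the yoke. I'll press on until both forks bear.

Run:
```python
from h import *
np.set_printoptions(suppress=True,precision=3)
b=ft(4)
for z in np.arange(.185,.178,-.001):
    arm.movel([.6435,.026,z],rate=.02);f=ft(4)-b;print(round(z,4),arm.get_state()['tool_pos'][2].round(4),f)
    if f[2]>8 : break
print(arm.get_state()['time_s'])
```

```text
0.185 0.1851 [-1.276  2.287  3.551  0.367  0.218  0.038]
0.184 0.1843 [-1.531  4.076  6.431  0.858  0.29   0.   ]
0.183 0.184 [-3.136  4.428 11.591  0.923  0.606  0.02 ]
23.6583
```

Run:
```python
from h import *
arm.set_gripper(.04);arm.dwell(.8);save('side','x0s')
arm.movel([.6435,.026,.30],rate=.12)
arm.dwell(.5);save('scene','x1');save('side','x1s')
d=cv2.absdiff(cv2.imread('pics/x0s.png'),cv2.imread('pics/x1s.png'))[250:];print(d.mean())
k=[cv2.resize(cv2.imread('pics/x1.png')[110:270,190:390],(400,320),interpolation=3),cv2.resize(cv2.imread('pics/x1s.png')[110:270,150:350],(400,320),interpolation=3)]
cv2.imwrite('pics/x.png',np.hstack(k));print(arm.get_state()['time_s'])
# lamp dot height & expected pixels
for n in ('x1','x1s'):
    im=cv2.imread(f'pics/{n}.png').astype(int);m=(im[...,2]>150)&(im[...,1]<90)&(im[...,0]<90)
    c=cv2.connectedComponentsWithStats(m.astype(np.uint8));print(n,[(c[3][i].round(1).tolist(),c[2][i][4]) for i in range(1,c[0]) if 5<c[2][i][4]<80])
    for t in (-.2,0,.2): print(t,proj(n,[.6435,.026+.195*np.cos(t),.224-.195*np.sin(t)]).round(1))
```

```text
5.439535719838308
26.8833
x1 [([315.6, 217.2], np.int32(20)), ([318.0, 263.2], np.int32(20)), ([212.5, 264.0], np.int32(10))]
-0.2 [317.9 204.8]
0 [317.4 219. ]
0.2 [314.3 230.7]
x1s [([303.2, 112.8], np.int32(6)), ([254.2, 171.5], np.int32(6)), ([282.5, 174.0], np.int32(6)), ([289.5, 174.8], np.int32(12)), ([218.7, 189.6], np.int32(7)), ([187.7, 224.6], np.int32(7)), ([184.9, 282.6], np.int32(15)), ([188.8, 291.0], np.int32(6)), ([209.0, 297.7], np.int32(40)), ([94.3, 297.3], np.int32(7)), ([83.0, 302.1], np.int32(7)), ([20.9, 338.5], np.int32(22)), ([16.0, 347.0], np.int32(10)), ([217.2, 347.5], np.int32(6)), ([315.3, 350.5], np.int32(6)), ([156.4, 359.2], np.int32(8)), ([124.5, 363.1], np.int32(8)), ([90.1, 371.2], np.int32(9)), ([491.0, 371.1], np.int32(7)), ([100.9, 371.5], np.int32(10)), ([343.8, 372.3], np.int32(6)), ([490.6, 375.1], np.int32(7)), ([94.8, 379.5], np.int32(12)), ([111.6, 377.3], np.int32(7)), ([104.4, 381.0], np.int32(7)), ([136.7, 379.2], np.int32(6))]
-0.2 [185.5 209.9]
0 [186.2 228. ]
0.2 [189.1 242.6]
```

View pics/x.png

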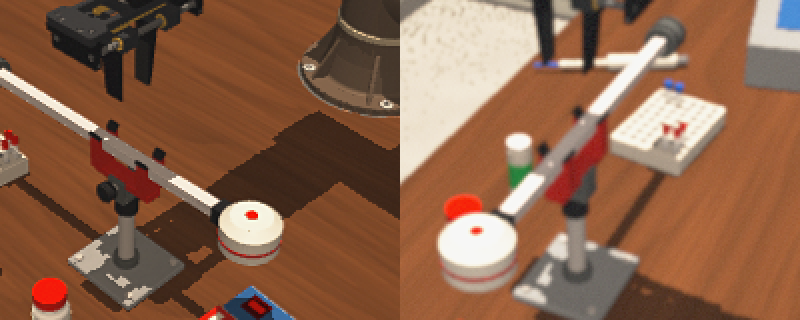

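The boom lies in both forks, lamp on the reader's side. I'll triangulate the lamp dot as a numeric check that it is level.

Run:
```python
from h import *
def tri(p1,p2):
    (o1,r1),(o2,r2)=ray('x1',*p1),ray('x1s',*p2)
    s=np.linalg.lstsq(np.c_[r1,-r2],o2-o1,rcond=None)[0];a,b=o1+s[0]*r1,o2+s[1]*r2;return (a+b)/2,a-b
p,e=tri((315.6,217.2),(187.7,224.6));print(p,e)
for n,c in (('x1',(150,80,100,80)),('x1s',(290,90,90,70))):
    pass
a=cv2.imread('pics/x1.png')[110:190,130:230];b=cv2.imread('pics/x1s.png')[100:180,240:340]
cv2.imwrite('pics/z.png',cv2.resize(np.hstack([a,b]),(800,320),interpolation=3))
for t in (-.1,-.05,0,.05):
    print(t,[proj(n,[.6435,.026-.265*np.cos(t),.202+.265*np.sin(t)]).round(1).tolist() for n in('x1','x1s')])
```

```text
[0.6438704  0.21550425 0.22677   ] [ 0.00028377  0.00115512 -0.00093988]
-0.1 [[186.7, 151.2], [280.5, 136.6]]
-0.05 [[186.1, 147.2], [280.8, 131.9]]
0 [[185.5, 143.1], [281.1, 127.3]]
0.05 [[185.2, 139.1], [281.2, 122.7]]
```

View pics/z.png

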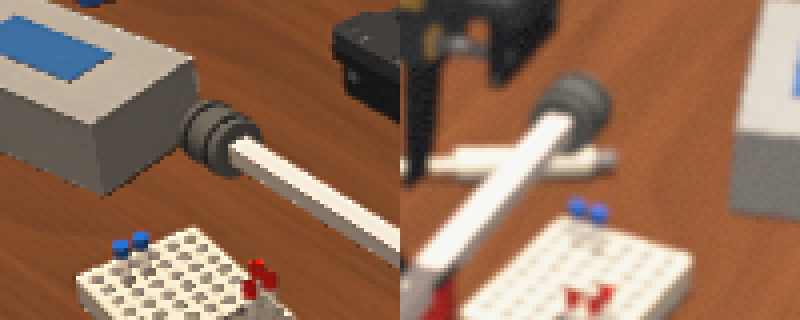

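The weight's centre is at about (185,144.5) in the scene picture, where the level prediction is 143.1. The lamp dot is 2.8 mm above its level height. That makes the tilt about 0.015 rad, well within tolerance.

```bash
python3 -c "
from h import *
print(arm.job_done())"
```

```text
the job is handed in; nothing more can be done
None
```

The job is handed in at about 27 s of the 64 s allowed: after the trial lift and set-down, the boom was regripped near its balance point and lies in both forks, lamp on the reader's side and level to about 0.015 rad; no verdict was returned.

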